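Put the carving tools away in their fitted trays

ROBOT

A 7-joint arm with a two-finger parallel gripper is mounted at the origin on the work surface. World frame = base frame: x ahead of the robot, y to its left, z up, the work surface at z = 0. Lengths are in mm, angles in degrees, forces in N, time in s.
With the tool pointing down it reaches from about 400 to 925 mm from the base axis. Payload 4.1 kg.
Tool frame: the origin (TCP) lies on the centre line of the jaws, within the pads' length; the fingertips stand 11 mm ahead of it and the grasp point (between the pads) lies 8 mm behind it; z points along the fingers, y is the line along which they close (so a half turn about z gives the same grasp; the last joint's range is limited). The gripper opens to 85 mm and grips with 20 to 120 N. Pads are 22 mm wide; open, the fingers measure 114 mm over their backs; the gripper's body (76 mm by 85 mm) begins 54 mm behind the grasp point. The pads swing forward as they close: fully open they stand 13 mm farther back than shut.
Start: joints at [65.374, 22.827, 2.584, 88.041, -1.071, 69.15, -2.905], TCP at [211.157, -614.78, 242.347] pointing down, gripper open.
Joint ranges: [-161.44, 161.44], [-28.35, 127.94], [-78.24, 83.42], [0, 140.83], [-78.03, 258.03], [13.02, 114.36], [-168.23, 168.23]. Speed limits (degrees/s): [147.25, 147.25, 180, 180, 180, 180, 180].

INTERFACE

Orientations are given as [roll, pitch, yaw] about the fixed x, y, z axes, in that order (R = Rz(yaw) Ry(pitch) Rx(roll)).
In Python, from bench import bot, optics, order gives the robot as it stands.
- The arm moves only by the tool play_rows, never from a script. Its argument "increments" is a list that holds one entry, the list of rows, each a list of 5 numbers: the shift along the tool's x, y, z in m, then the turn about the tool's z in degrees, then the opening, from -1 (shut) to 1 (fully open). In form: [[[x, y, z, yaw, claw], ...]]. A call has 1 to 5 rows; each row shifts and turns the commanded pose from where the row before left it, along the tool's axes as they then stand; what a row does not reach is not made up. A row lasts 1/8 s, in which the tool goes at most 62.5 mm and 10.7 degrees, less where a joint would pass 70% of its speed; a pose out of reach is approached as far as the arm can. A call is refused whole if a number of a shift passes 0.0625 or a number of a turn 10.7, either way. A call with a gripper value outside its range is refused whole. The fingers move at their own pace and stop on an object; "newtons" is the grip in N (left out, the last holds). Time passes only in rows, so rows that do not move let the fingers close. It gives the time, the measured TCP pose, the force, the opening and the grip force at its end, in the units of the state.
- bot.observe(): the state, without advancing time (a new reading comes with each control period).
- optics.read_camera(name): name is "scene" or "top" or "wrist"; returns a dict with "frame" (384x512x3 uint8, red, green, blue), "K" (3x3 intrinsics, pixels), "camera_from_world" (4x4, takes a point from world to camera coordinates). Camera axes: x right, y up, looking along -z (the intrinsics and any distortion apply to the point x, -y, -z); pixel columns grow to the right and rows downward; lengths in mm; the calibration is good to about 2 mm. A picture is of the moment at which its call begins. There is no depth.
- order.finish_job(): hands the job in; it is judged then, once.
The state is a dict: "time_s": time; "joint_positions": joint angles; "joint_vel": joint speeds; "tau": joint torques, N m; "position": TCP position; "tcp_rot": TCP orientation; "contact_force": force on the tool from outside, world axes, zero at the start; "moment": the same for the moment, N m; "finger_gap": finger opening in mm; "gripper_force": force on a finger pad.
Only numpy, scipy, OpenCV 4.12 (cv2) and the standard library are available. Lean on these libraries where they do the work, as an engineer would, in place of code of your own. Each camera call takes 0.05 s, during which the arm holds its last target. There are 200 camera calls.

TASK

The carving is done for the day: put the block plane, the spokeshave, the palm gouge and the mallet away, each in the wooden tray whose recess is cut to its shape, sitting flat and right down on the felt (the gouge with its blade in the narrow end, the mallet standing on its head). Lower the tools gently into place instead of dropping them, and do not push the glue bottle or the pencil cup about.

Things in the scene. Friction and masses are not known exactly. Their poses are not given: they have to be found in the camera images.
- plane_center (a point): block plane of dark iron lying on its sole, loose, about 0.45 kg: sole 142 mm long (x) and 46 mm wide (y) (36 mm wide over the last 19 mm at each end), two upright side walls 32 mm high over the middle 70 mm of the length, 46 mm apart over their outer faces, which is where it is gripped; lever cap to 46 mm high, brass knob at the toe (+x). This point is mid-length, mid-width, 16 mm above the sole; x lengthwise, z up.
- shave_center (a point): iron spokeshave lying on its sole, loose, about 0.28 kg: a middle block 50 mm long (x), 26 mm wide (y), 28 mm high, with the blade and two brass screws on top (to 44 mm) and a round handle of 18 mm diameter out to each side, 166 mm over all along x; gripped across the 26 mm of the block. This point is the middle of the block, 16 mm above the sole; x along the handles, z up.
- gouge_center (a point): small palm gouge lying flat, loose, about 75 g: a squared pale wooden handle 90 mm long (x) and 28 mm wide and high, brass ferrule, and a narrow steel blade (14 mm wide, clear of the bench) that ends 120 mm from the handle's middle in +x. This point is the middle of the handle, 14 mm above its underside; x towards the blade, z up.
- mallet_center (a point): turned wooden carver's mallet standing on its head, handle up, loose, about 0.30 kg: 160 mm high, head 67 mm in diameter at the bottom, 58 mm at 66 mm up; the plain round handle, 27 mm in diameter, is gripped between 100 and 150 mm up. This point is on its axis, 80 mm above its foot; z up.
- plane_tray: dark wooden tray 184 x 90 mm, fixed to the bench, 12 mm thick, with a recess 6 mm deep (its grey felt floor 6 mm above the bench): 156 mm long and 62 mm wide (52 mm wide over the last 26 mm at each end), for the block plane, either way round. Origin: middle of its underside; x lengthwise, z up. The plane's middle belongs over the origin.
- shave_tray: dark wooden tray 208 x 70 mm, fixed to the bench, 12 mm thick, with a recess 6 mm deep (its grey felt floor 6 mm above the bench): 182 mm long, 44 mm wide in the middle 68 mm and 32 mm wide in the two arms, for the spokeshave, either way round. Origin: middle of its underside; x lengthwise, z up. The spokeshave's middle belongs over the origin.
- gouge_tray: dark wooden tray 208 x 70 mm, fixed to the bench, 12 mm thick, with a recess 6 mm deep (its grey felt floor 6 mm above the bench): 44 mm wide from x = -90 to +24 mm for the gouge's handle, then 28 mm wide to x = +90 mm for the blade. Origin: middle of its underside; x lengthwise to the blade end, z up. The handle's middle belongs 34 mm from the origin in -x, the blade to +x.
- mallet_tray: dark wooden tray 112 x 112 mm, fixed to the bench, 12 mm thick, with a recess 6 mm deep (its grey felt floor 6 mm above the bench): round recess of 83 mm diameter for the mallet's head. Origin: middle of its underside; z up. The mallet's axis belongs over the origin.
- glue_center (a point): white glue bottle, 56 mm in diameter and 145 mm high, standing beyond the trays; a bystander. This point is its middle, half-way up.
- cup_center (a point): steel cup of pencils, 72 mm in diameter, 85 mm high, pencils to about 140 mm, standing beyond the trays; a bystander. This point is the middle of the cup, half-way up.
Mind the look-alikes: they are no part of the job. Leave any green or purple look-alike of the part that bears shave_center alone.

How it is judged:
By the outcome, as a careful person would: the job done as asked, in the order asked, and still so for the second after the job is handed in, with the robot touching nothing.
It also fails if it takes over 136 s, if anything falls off the work surface, if the arm or the gripper's body presses on something with over 40 N, if the wrist force passes 120 N, or if a joint passes its speed limit or range.

## Working session

There is one attempt and no reset: what is moved stays moved. The work goes in short steps, Python scripts to look and compute and a tool call to move; the robot and the scene stay as the last step left them, time stands still between calls to the robot, and variables do not carry over. Pictures are saved under pics/ and viewed, at most 14 in all, crops included, and the job is handed in when it is done.

Besides the shell and the picture viewer there is one more tool, called after "Call:" as name([rows], argument=value, ...), one row to a line, values as JSON. play_rows: Moves the arm, as the interface text tells. Its arguments: {"type":"object","properties":{"increments":{"type":"array","items":{"type":"array","items":{"type":"array","items":{"type":"number"}}}},"newtons":{"type":"number"}},"required":["increments"]}

```bash
ls; mkdir -p pics
cat > h.py <<'E'
import numpy as np, cv2
from bench import bot, optics, order
def cam(n):
    d=optics.read_camera(n); return d["frame"],np.array(d["K"]),np.array(d["camera_from_world"]),d
def save(n,f,scale=1):
    cv2.imwrite("pics/"+n,cv2.resize(cv2.cvtColor(f,cv2.COLOR_RGB2BGR),None,fx=scale,fy=scale,interpolation=cv2.INTER_CUBIC))
def px2w(u,v,z,K,T):
    d=np.linalg.inv(K)@[u,v,1.]; d=np.array([d[0],-d[1],-d[2]])
    R=T[:3,:3];c=-R.T@T[:3,3]; d=R.T@d
    return c+d*(z-c[2])/d[2]
def w2px(p,K,T):
    q=T[:3,:3]@np.asarray(p,float)+T[:3,3]; q=K@[q[0],-q[1],-q[2]]; return q[:2]/q[2]
E
python3 - <<'E'
from h import *
for n in("top","scene"):
    f,K,T,d=cam(n); save(n+"0.png",f,1.5); print(n,d.keys(),K.tolist(),(-T[:3,:3].T@T[:3,3]).round())
    np.savez(n+"0.npz",f=f,K=K,T=T)
print(bot.observe())
E
```

```text
pics
top dict_keys(['frame', 'K', 'camera_from_world']) [[375.5243044852071, 0.0, 250.83748689332222], [0.0, 375.5243044852071, 191.75339194771206], [0.0, 0.0, 1.0]] [ 337.  110. 1220.]
scene dict_keys(['frame', 'K', 'camera_from_world']) [[490.58293327381386, 0.0, 253.92955804933888], [0.0, 490.58293327381386, 190.20462370793425], [0.0, 0.0, 1.0]] [ 1303. -1059.  1262.]
{'time_s': 0.1, 'joint_positions': array([65.37396954, 22.8682264 ,  2.57817925, 88.10496395, -1.07196571,
       69.15080803, -2.90382077]), 'joint_vel': array([ 0.03048381, -0.17819713, -0.03622308, -0.18274533, -0.05772075,
       -0.04511461,  0.05630401]), 'tau': array([ 3.95213108e-03, -4.76267445e+01,  1.37023922e+00, -2.54952800e+01,
        1.20012002e-02,  4.98795140e-03,  1.15056491e-05]), 'position': array([ 210.99883514, -614.23173521,  241.3758677 ]), 'tcp_rot': array([-1.79900279e+02,  5.58621714e-03,  1.89631275e+01]), 'contact_force': array([ 0.60592113, -0.86158352,  0.36842917]), 'moment': array([ 0.01303009, -0.01661361,  0.00627478]), 'gripper_force': 0.0, 'finger_gap': 85.26066190306884}
```

View pics/top0.png

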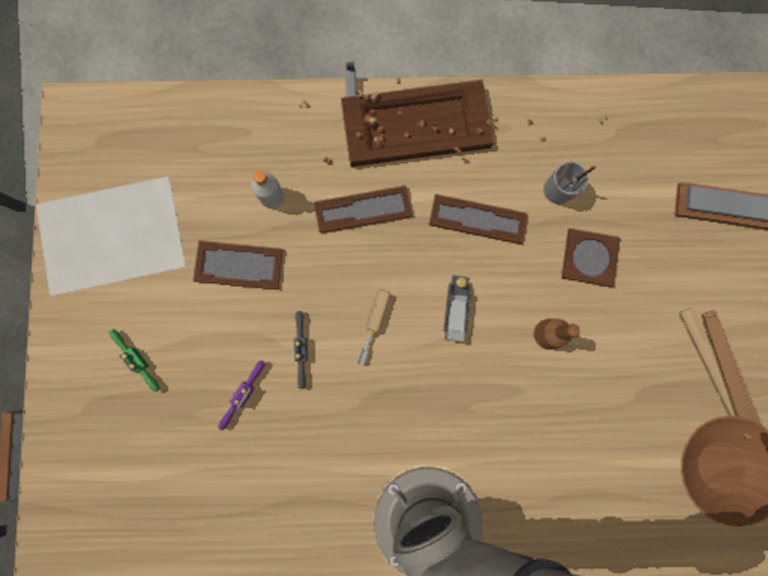

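View pics/scene0.png

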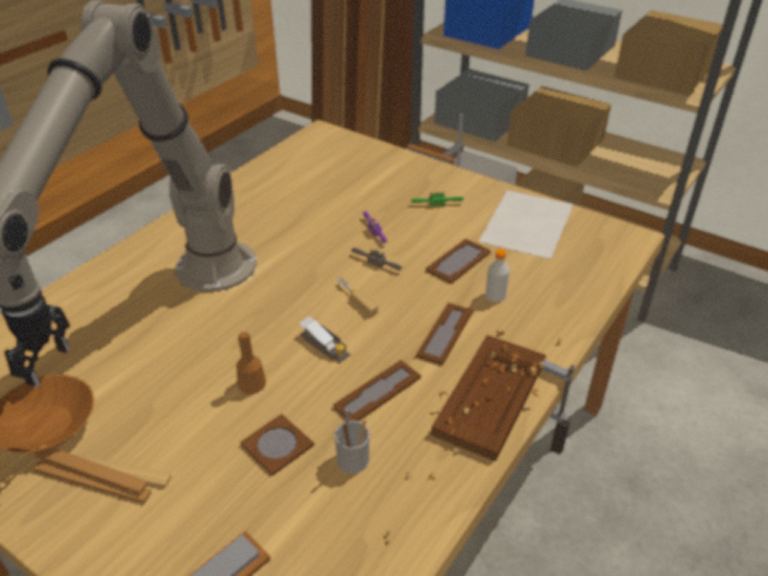

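Top view (1.5x pixels): the dark shave is at (301,349), the green look-alike at (133,360) and the purple one at (241,395). The dark iron one fits the description. The gouge is at (375,326), the plane at (458,309), the mallet at (553,334), the glue at (267,190) and the cup at (566,183). The plane tray is at (238,265) and the mallet tray at (591,258). Trays (363,209) and (479,219) still have to be told apart in crops.

Run:
```python
from h import *
d=np.load("top0.npz");f=d["f"]
save("c1.png",f[115:255,200:420],3.6)
save("c2.png",f[150:290,65:265],3.9)
```

```text
(no output)
```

View pics/c1.png

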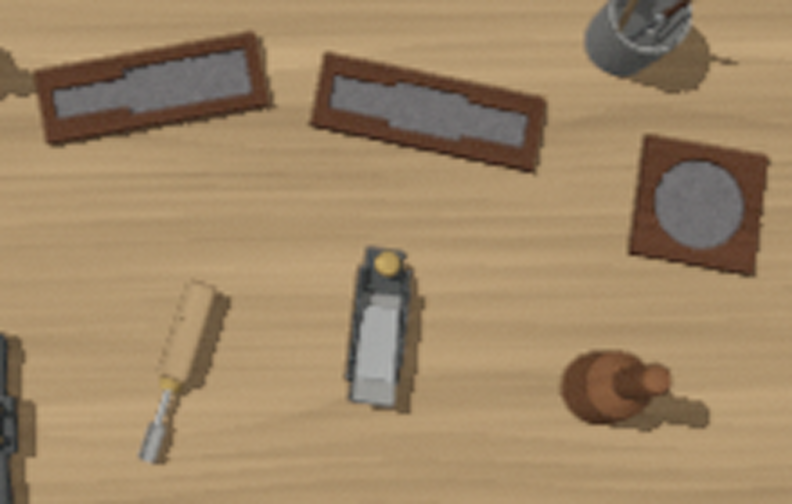

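View pics/c2.png

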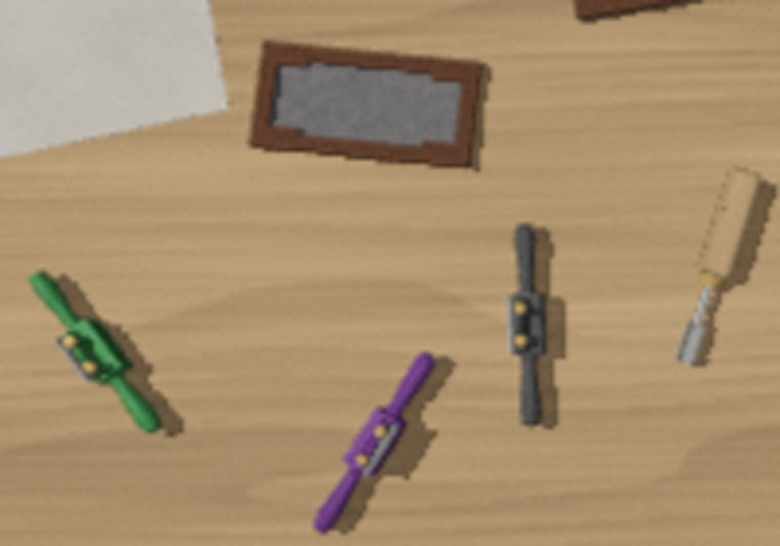

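The crops show that the tray at c1 (155,88) is the gouge tray, with its narrow end to the left (+y). The tray at c1 (428,112) has a wide middle and two arms, so it is the shave tray. The iron-grey shave at c2 (526,324) is the one meant; the green (90,350) and purple (375,442) ones stay where they are.

```bash
cat >> h.py <<'E'
from scipy.optimize import least_squares
def fit(model,pix,K,T,x0):
    pix=np.array(pix,float)
    def r(p):
        c,s=np.cos(p[2]),np.sin(p[2])
        return np.concatenate([w2px([p[0]+c*m[0]-s*m[1],p[1]+s*m[0]+c*m[1],m[2]],K,T)-q for m,q in zip(model,pix)])
    s=least_squares(r,x0,x_scale=[100,100,1]); p=s.x
    return p[0].round(1),p[1].round(1),np.degrees(p[2]).round(1),"rms px",np.sqrt(np.mean(s.fun**2)).round(2)
E
python3 - <<'E'
from h import *
d=np.load("top0.npz");K=d["K"];T=d["T"]
A=lambda l:(np.array(l)+.5)/3.6-.5+[200,115]
B=lambda l:(np.array(l)+.5)/3.9-.5+[65,150]
def rect(a,b,z): return [(a,b,z),(a,-b,z),(-a,-b,z),(-a,b,z)]
h=np.pi/2
print("gt",fit(rect(104,35,12),A([(51,144),(35,72),(255,32),(272,105)]),K,T,[500,200,h]))
print("st",fit(rect(104,35,12),A([(310,126),(325,52),(546,98),(536,172)]),K,T,[500,0,h]))
print("mt",fit(rect(56,56,12)+[(0,0,8)],A([(629,254),(645,135),(769,157),(754,275),(699,204)]),K,T,[500,-100,h]))
print("pt",fit(rect(92,45,12),B([(249,148),(264,41),(487,64),(476,167)]),K,T,[500,300,h]))
print("g",fit([(-45,0,20),(45,0,20),(120,0,14)],A([(206,284),(171,383),(153,461)]),K,T,[350,100,3.3]))
print("p",fit([(71,0,6),(-71,0,6)],A([(387,248),(370,407)]),K,T,[350,0,0]))
print("s",fit([(83,0,14),(-83,0,14)],B([(525,224),(531,425)]),K,T,[350,200,0]))
o=lambda u,v,z:px2w(*A([(u,v)])[0],z,K,T).round(1)
print("m top",o(655,379,160),"headtop centre?",o(605,388,33))
E
```

```text
gt (np.float64(664.6), np.float64(121.1), np.float64(99.7), 'rms px', np.float64(0.38))
st (np.float64(637.9), np.float64(-131.0), np.float64(77.2), 'rms px', np.float64(0.25))
mt (np.float64(547.3), np.float64(-373.9), np.float64(78.9), 'rms px', np.float64(0.31))
pt (np.float64(544.4), np.float64(393.3), np.float64(83.6), 'rms px', np.float64(0.55))
g (np.float64(438.6), np.float64(92.5), np.float64(162.1), 'rms px', np.float64(0.65))
p (np.float64(441.6), np.float64(-78.2), np.float64(-8.2), 'rms px', np.float64(0.33))
s (np.float64(360.3), np.float64(261.0), np.float64(1.6), 'rms px', np.float64(0.26))
m top [ 383.2 -270.2  160. ] headtop centre? [ 381.8 -271.1   33. ]
```

Call:
play_rows([
  [[0,0,0,9.1,1],[0,0,0,9.1,1],[0,0,0,9.0,1]],
], newtons=40)

```text
time_s: 0.48
position: [211.0, -614.4, 241.7]
tcp_rot: [-179.9, 0.0, -8.5]
contact_force: [0.8, -0.0, 0.4]
finger_gap: 85.3
gripper_force: 0.0
```

Call:
play_rows([
  [[0.015,-0.056,0,0,1],[0.015,-0.056,0,0,1],[0.015,-0.056,0,0,1],[0.015,-0.056,0,0,1],[0.015,-0.056,0,0,1]],
])

```text
time_s: 1.1
position: [325.9, -346.4, 242.1]
tcp_rot: [-180.0, 0.0, -8.2]
contact_force: [0.3, -1.1, -0.2]
finger_gap: 85.6
gripper_force: 0.0
```

Call:
play_rows([
  [[0.015,-0.056,0,0,1],[0.015,-0.056,0,0,1],[0.015,-0.056,0,0,1],[0.015,-0.056,0,0,1],[0.002,-0.004,0,0,1]],
])

```text
time_s: 1.72
position: [420.8, -127.3, 242.3]
tcp_rot: [-179.9, -0.0, -7.8]
contact_force: [-0.3, -0.6, 0.0]
finger_gap: 85.3
gripper_force: 0.0
```

Call:
play_rows([
  [[0,0,0,0,1],[0,0,0,0,1]],
])

```text
time_s: 1.98
position: [418.8, -133.2, 242.0]
tcp_rot: [180.0, 0.0, -8.4]
contact_force: [-0.7, -0.0, 0.2]
finger_gap: 85.0
gripper_force: 0.0
```

```bash
cat >> h.py <<'E'
def look(tag,view=True):
    f,K,T,_=cam("wrist"); np.savez(tag+".npz",f=f,K=K,T=T)
    if view: save(tag+".png",f,1.5)
    return f,K,T
def to(x,y,yaw):
    """tool-frame move to x,y,yaw: turn first, then shift at the new yaw"""
    o=bot.observe(); p=o["position"];ps=o["tcp_rot"][2]
    t=-((yaw-ps+180)%360-180); c,s=np.cos(np.radians(yaw)),np.sin(np.radians(yaw)); dx,dy=x-p[0],y-p[1]
    print("pos",p.round(1),"rot",o["tcp_rot"].round(1),"j7",o["joint_positions"][6].round(0),"turn",round(t,1),"x",round(dx*c+dy*s,1),"y",round(dx*s-dy*c,1))
E
python3 - <<'E'
from h import *
look("w1"); to(441.6,-78.2,-8.2); print(bot.observe()["joint_positions"].round())
E
```

```text
pos [ 418.9 -133.2  242.1] rot [180.    0.   -8.4] j7 -87.0 turn -0.2 x 14.7 y -57.7
[ 27.   1. -15. 115.   0.  64. -87.]
```

View pics/w1.png

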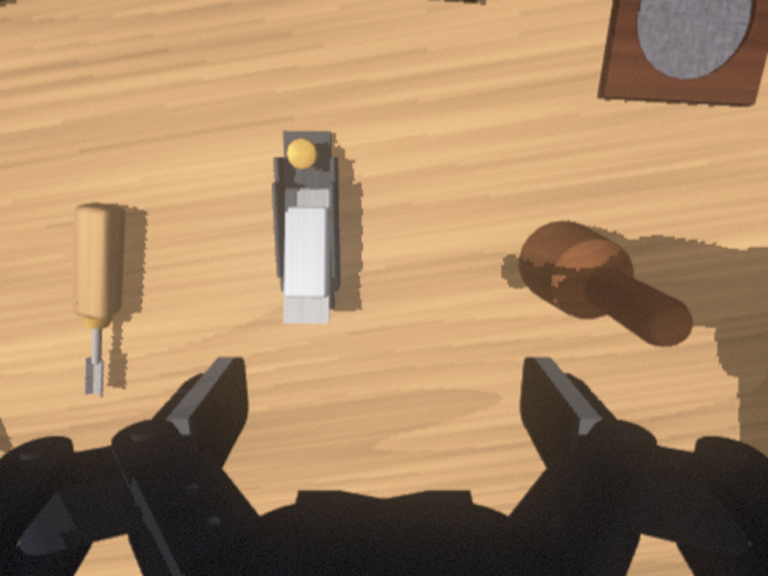

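The wrist view shows the plane at (307,227), toe up, with the gouge at (98,260), blade down. The mallet handle's top is near (664,318).

Run:
```python
from h import *
d=np.load("w1.npz");K=d["K"];T=d["T"]
A=lambda l:(np.array(l)+.5)/1.5-.5
print("p",fit([(71,18,5),(71,-18,5),(-71,18,5),(-71,-18,5)],A([(284,131),(331,131),(284,323),(329,323)]),K,T,[441,-78,-.14]))
print("walls",fit([(35,23,32),(35,-23,32)],A([(274,157),(338,157)]),K,T,[441,-78,-.14]))
print("g",fit([(-45,0,20),(45,0,20),(120,0,14)],A([(99,204),(97,322),(94,395)]),K,T,[440,92,2.83]))
print("m",px2w(*A((666,319)),158,K,T).round(1))
to(441.6,-78.2,-8.2)
```

```text
p (np.float64(439.8), np.float64(-73.0), np.float64(-10.9), 'rms px', np.float64(3.85))
walls (np.float64(460.7), np.float64(-82.3), np.float64(-8.4), 'rms px', np.float64(0.09))
g (np.float64(439.5), np.float64(92.8), np.float64(159.9), 'rms px', np.float64(1.83))
m [ 390.1 -269.4  158. ]
pos [ 418.9 -133.2  242.1] rot [180.    0.   -8.4] j7 -87.0 turn -0.2 x 14.7 y -57.7
```

Run:
```python
from h import *
d=np.load("w1.npz");K=d["K"];T=d["T"]
c,s=np.cos(np.radians(-8.2)),np.sin(np.radians(-8.2))
print((-T[:3,:3].T@T[:3,3]).round(),T[:3,:3].round(3).tolist(),K[0,0])
for m in [(71,18,5),(71,-18,5),(-71,18,5),(-71,-18,5),(35,23,32),(35,-23,32),(-35,23,32),(-35,-23,32),(35,23,0),(-35,23,0)]:
    print(m,(w2px([441.6+c*m[0]-s*m[1],-78.2+s*m[0]+c*m[1],m[2]],K,T)*1.5).round())
```

```text
[ 487. -142.  373.] [[-0.146, -0.989, 0.0], [0.953, -0.141, -0.268], [0.265, -0.039, 0.964]] 306.18821473087144
(71, 18, 5) [285. 134.]
(71, -18, 5) [332. 134.]
(-71, 18, 5) [295. 311.]
(-71, -18, 5) [338. 311.]
(35, 23, 32) [273. 185.]
(35, -23, 32) [337. 185.]
(-35, 23, 32) [280. 278.]
(-35, -23, 32) [340. 278.]
(35, 23, 0) [283. 182.]
(-35, 23, 0) [288. 268.]
```

Call:
play_rows([
  [[0.005,-0.02,0.02,0.3,1],[0.005,-0.02,0.03,0.3,1],[0.005,-0.019,0.03,0,1],[0,0,0.03,0,1],[0,0,0.03,0,1]],
])

```text
time_s: 2.65
position: [443.1, -76.7, 101.4]
tcp_rot: [180.0, -0.0, -9.0]
contact_force: [-0.8, -1.1, -1.2]
finger_gap: 84.9
gripper_force: 0.0
```

Call:
play_rows([
  [[0,0,0.02,0,1],[0,0,0,0,1],[0,0,0,0,1]],
])

```text
time_s: 3.02
position: [443.7, -76.3, 83.0]
tcp_rot: [180.0, -0.1, -8.9]
contact_force: [0.3, 0.6, -0.1]
finger_gap: 85.3
gripper_force: 0.0
```

Run:
```python
from h import *
look("w2"); to(441.6,-77,-8.8)
```

```text
pos [444.  -76.2  83.2] rot [ 1.8e+02 -1.0e-01 -8.9e+00] j7 -101.0 turn -0.1 x -2.2 y 1.2
```

View pics/w2.png

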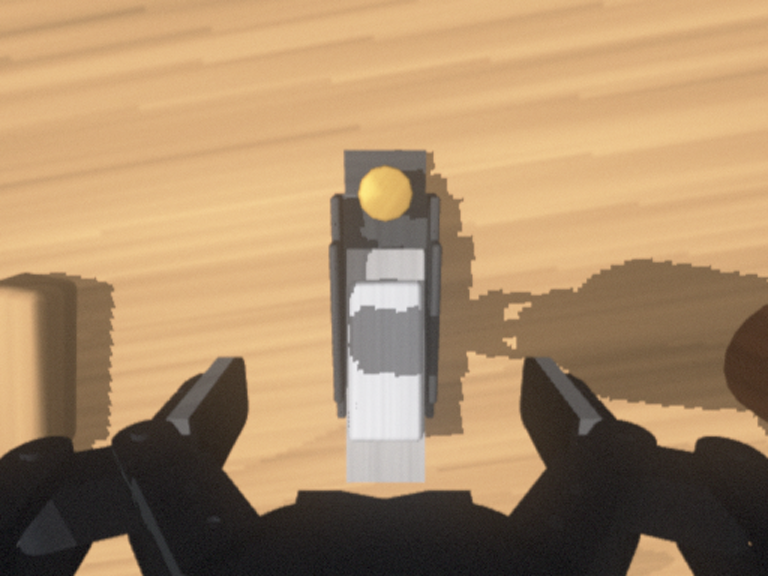

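The plane is centred between the fingers (column 385 against 382) and lined up with them. Its toe edge is at row 150.

Run:
```python
from h import *
d=np.load("w2.npz");K=d["K"];T=d["T"]
p=px2w(385/1.5,150/1.5,5,K,T); a=np.radians(-8.9); print(p.round(1),(p[:2]-71*np.array([np.cos(a),np.sin(a)])).round(1))
```

```text
[514.7 -87.1   5. ] [444.5 -76.1]
```

Call:
play_rows([
  [[0,0,0.02,0,1],[0,0,0.02,0,1],[0,0,0.015,0,1],[0,0,0.007,0,1],[0,0,0,0,1]],
])

```text
time_s: 3.7
position: [443.2, -75.6, 20.2]
tcp_rot: [180.0, 0.0, -8.8]
contact_force: [-0.8, 0.3, 0.2]
finger_gap: 85.4
gripper_force: 0.0
```

Call:
play_rows([
  [[0,0,0,0,-1],[0,0,0,0,-1],[0,0,0,0,-1],[0,0,0,0,-1],[0,0,0,0,-1]],
], newtons=60)

```text
time_s: 4.32
position: [443.8, -76.0, 21.1]
tcp_rot: [180.0, -0.1, -8.9]
contact_force: [-1.1, -0.5, 4.7]
finger_gap: 45.0
gripper_force: 62.4
```

Call:
play_rows([
  [[0,0,0,0,-1],[0,0,0,0,-1],[0,0,-0.01,0,-1],[0,0,-0.02,0,-1],[0,0,-0.03,0,-1]],
])

```text
time_s: 4.95
position: [441.5, -75.3, 80.1]
tcp_rot: [-180.0, 0.2, -8.8]
contact_force: [0.4, -0.3, -5.0]
finger_gap: 44.8
gripper_force: 62.4
```

Call:
play_rows([
  [[0,0,-0.03,0,-1],[0,0,-0.03,0,-1],[0,0,-0.02,0,-1],[0,0,0,0,-1],[0,0,0,0,-1]],
])

```text
time_s: 5.58
position: [441.9, -75.4, 159.2]
tcp_rot: [180.0, 0.1, -8.8]
contact_force: [-1.0, 0.4, -5.5]
finger_gap: 44.8
gripper_force: 62.7
```

Run:
```python
from h import *
o=bot.observe();print(o["contact_force"],o["finger_gap"],o["gripper_force"]);to(544.4,393.3,83.6)
```

```text
[-1.02576492  0.37377517 -5.45851546] 44.76280770222909 62.72834300994873
pos [441.9 -75.4 159.2] rot [ 1.8e+02  1.0e-01 -8.8e+00] j7 -98.0 turn -92.4 x 477.2 y 49.6
```

Call:
play_rows([
  [[0,0,0,-10.2,-1],[0,0,0,-10.2,-1],[0,0,0,-10.2,-1],[0,0,0,-10.2,-1],[0,0,0,-10.2,-1]],
])

```text
time_s: 6.2
position: [441.9, -75.3, 158.7]
tcp_rot: [-179.8, 0.1, 42.5]
contact_force: [0.1, 0.5, -4.5]
finger_gap: 44.9
gripper_force: 62.6
```

Call:
play_rows([
  [[0,0,0,-10.2,-1],[0,0,0,-10.2,-1],[0,0,0,-10.2,-1],[0,0,0,-10.2,-1],[0,0,0,0,-1]],
])

```text
time_s: 6.82
position: [442.0, -75.4, 158.9]
tcp_rot: [-179.8, -0.0, 82.8]
contact_force: [0.4, -0.0, -4.9]
finger_gap: 44.7
gripper_force: 62.6
```

Call:
play_rows([
  [[0.02,0.002,0,0,-1],[0.04,0.004,0,0,-1],[0.04,0.004,0,0,-1],[0.04,0.004,0,0,-1],[0.04,0.004,0,0,-1]],
])

```text
time_s: 7.45
position: [482.7, 101.8, 159.4]
tcp_rot: [-179.9, 0.0, 82.7]
contact_force: [0.9, -0.5, -5.3]
finger_gap: 44.7
gripper_force: 62.6
```

Call:
play_rows([
  [[0.04,0.004,0,0,-1],[0.04,0.004,0,0,-1],[0.04,0.004,0,0,-1],[0.04,0.004,0,0,-1],[0.04,0.004,0,0,-1]],
])

```text
time_s: 8.07
position: [527.3, 297.5, 158.9]
tcp_rot: [-179.9, 0.1, 82.7]
contact_force: [0.5, -0.2, -4.6]
finger_gap: 44.6
gripper_force: 62.6
```

Call:
play_rows([
  [[0.02,0.002,0,0,-1],[0,0,0,0,-1],[0,0,0,0,-1]],
])

```text
time_s: 8.45
position: [531.9, 314.2, 159.5]
tcp_rot: [-180.0, 0.2, 82.8]
contact_force: [0.3, -0.7, -4.6]
finger_gap: 44.6
gripper_force: 62.5
```

Run:
```python
from h import *
look("w3"); to(544.4,393.3,83.6)
```

```text
pos [532.1 314.  159.6] rot [-180.     0.2   82.8] j7 -56.0 turn -0.8 x 80.2 y 3.4
```

View pics/w3.png

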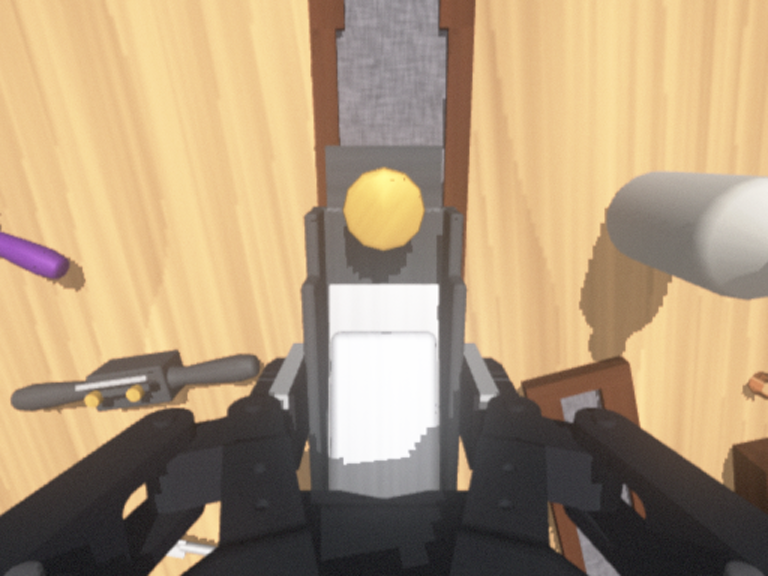

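The wrist view shows the plane held square with the tray ahead of it, tray edges at columns 309 and 475 near row 20. The iron shave lies at (135,385) with its blade facing away.

Run:
```python
from h import *
d=np.load("w3.npz");K=d["K"];T=d["T"]
q=lambda u,v,z:px2w(u/1.5,v/1.5,z,K,T)
L=[q(309,20,12),q(314,130,12)];R=[q(475,20,12),q(470,130,12)]
for a,b in zip(L,R): print(((a+b)/2).round(1),np.linalg.norm(a-b).round(1))
v=L[0]-L[1]+R[0]-R[1];print(np.degrees(np.arctan2(v[1],v[0])))
a=np.radians(83.6);n=np.array([-np.sin(a),np.cos(a)]);m=((L[1]+R[1])/2)[:2]
print("lateral off of top-estimate from wrist line",(np.array([544.4,393.3])-m)@n)
# recess narrowing (corner 52 -> 62 at +-52): seen at row 35
print("narrow corner",q(320,28,12),q(455,28,12))
p1,p2=q(15,397,16),q(258,367,16);print("shave",((p1+p2)/2).round(1),np.linalg.norm(p1-p2),np.degrees(np.arctan2(*(p2-p1)[1::-1])))
```

```text
[554.7 452.5  12. ] 89.8
[547.9 396.4  12. ] 89.6
83.12847195745154
lateral off of top-estimate from wrist line 3.1627080876307403
narrow corner [515.40255984 453.47172043  12.        ] [588.18585942 444.33214897  12.        ]
shave [361.2 260.8  16. ] 164.683889995775 0.45133320539830063
```

Call:
play_rows([
  [[0.02,0.002,0,-0.4,-1],[0.03,0.002,0,0,-1],[0.02,0.001,0.01,0,-1],[0.012,0,0.02,0,-1],[0,0,0.02,0,-1]],
])

```text
time_s: 9.12
position: [545.5, 397.7, 107.9]
tcp_rot: [-179.9, 0.1, 83.4]
contact_force: [0.7, 0.5, -5.7]
finger_gap: 45.1
gripper_force: 62.6
```

Call:
play_rows([
  [[0,0,0.02,0,-1],[0,0,0.02,0,-1],[0,0,0.01,0,-1],[0,0,0,0,-1],[0,0,0,0,-1]],
])

```text
time_s: 9.75
position: [547.1, 397.9, 61.2]
tcp_rot: [179.9, -0.1, 83.3]
contact_force: [0.0, -0.2, -4.7]
finger_gap: 45.3
gripper_force: 62.5
```

Run:
```python
from h import *
look("w4"); to(547,394.5,83.2)
```

```text
pos [547.1 398.   61.4] rot [ 1.799e+02 -1.000e-01  8.340e+01] j7 -65.0 turn 0.2 x -3.5 y 0.3
```

View pics/w4.png

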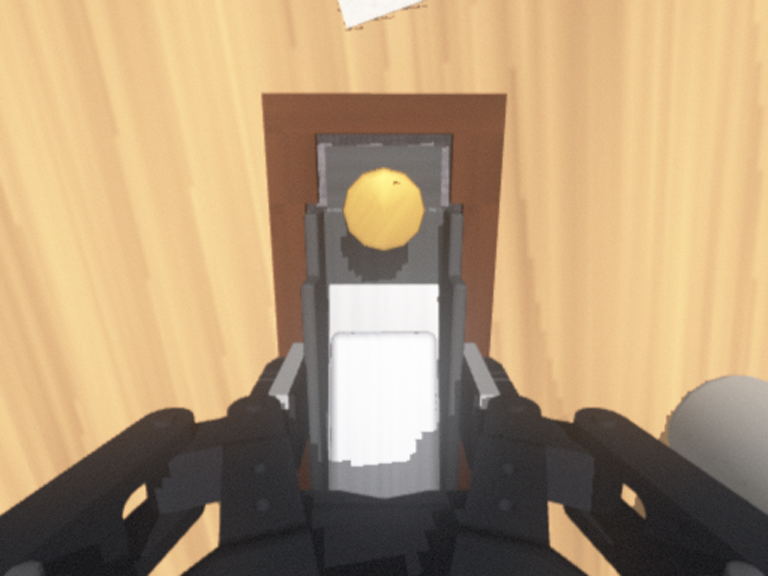

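The tray's far edge is at row 93, columns 262 to 507, and the plane's toe at row 143 lies over the recess.

Run:
```python
from h import *
d=np.load("w4.npz");K=d["K"];T=d["T"]
q=lambda u,v,z:px2w(u/1.5,v/1.5,z,K,T)
a,b=q(262,93,12),q(507,93,12); m=(a+b)/2; an=np.radians(83.3);e=np.array([np.cos(an),np.sin(an)])
v=b-a;print("width",np.linalg.norm(v),"yaw",np.degrees(np.arctan2(v[1],v[0]))+90,"tray c",(m[:2]-92*e).round(1))
t=q(384.5,143,45);print("plane c",(t[:2]-71*e).round(1))
i=(q(317,134,12)+q(453,134,12))/2;print("tray c by recess",(i[:2]-78*e).round(1))
```

```text
width 89.32002586993917 yaw 83.39016479698408 tray c [548.1 397.3]
plane c [548.3 399.8]
tray c by recess [548.3 397. ]
```

Call:
play_rows([
  [[-0.0025,0,0.008,0,-1],[0,0,0.008,0,-1],[0,0,0.008,0,-1],[0,0,0.006,0,-1],[0,0,0,0,-1]],
])

```text
time_s: 10.42
position: [545.8, 394.6, 29.4]
tcp_rot: [-179.9, 0.1, 83.4]
contact_force: [-0.4, 0.1, -4.9]
finger_gap: 44.5
gripper_force: 62.6
```

Call:
play_rows([
  [[0,0,0.0015,0,-1],[0,0,0.0015,0,-1],[0,0,0.001,0,-1],[0,0,0,0,-1],[0,0,0,0,-1]],
])

```text
time_s: 11.05
position: [546.4, 395.1, 27.2]
tcp_rot: [180.0, -0.0, 83.4]
contact_force: [-2.0, -1.9, 4.5]
finger_gap: 44.7
gripper_force: 63.6
```

Call:
play_rows([
  [[0,0,0,0,0.3],[0,0,0,0,0.5],[0,0,0,0,0.6],[0,0,-0.005,0,0.6],[0,0,-0.02,0,0.6]],
])

```text
time_s: 11.68
position: [545.5, 394.2, 50.9]
tcp_rot: [-179.9, 0.1, 83.4]
contact_force: [0.7, 0.1, 0.6]
finger_gap: 68.7
gripper_force: 0.0
```

Call:
play_rows([
  [[0,0,-0.03,0,0.6],[0,0,-0.03,0,0.6],[0,0,-0.03,0,1],[0,0,-0.02,0,1],[0,0,0,0,1]],
])

```text
time_s: 12.3
position: [547.1, 395.8, 163.7]
tcp_rot: [179.8, -0.2, 83.4]
contact_force: [0.1, -0.8, -0.7]
finger_gap: 85.4
gripper_force: 0.0
```

Run:
```python
from h import *
look("w5"); print("shave target");to(360.8,261,1);to(360.8,261,-179)
```

```text
shave target
pos [546.4 395.  161.9] rot [179.9  -0.   83.4] j7 -61.0 turn 82.4 x -187.9 y 130.7
pos [546.4 395.  161.9] rot [179.9  -0.   83.4] j7 -61.0 turn -97.6 x 187.9 y -130.7
```

View pics/w5.png

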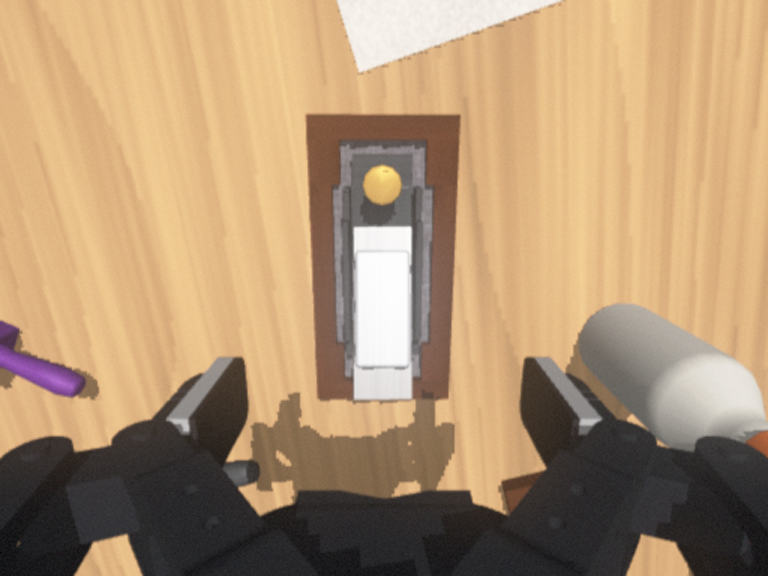

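The plane sits in its recess with felt showing evenly around it; the toe is at (382,150) and the recess end at row 143. Next is the iron shave.

Call:
play_rows([
  [[0,0,0,10.3,0.6],[0,0,0,10.3,0.6],[0,0,0,10.3,0.6],[0,0,0,10.3,0.6],[0,0,0,10.3,0.6]],
])

```text
time_s: 12.98
position: [545.4, 394.0, 159.2]
tcp_rot: [180.0, 0.2, 31.5]
contact_force: [0.5, -1.1, 0.2]
finger_gap: 68.4
gripper_force: 0.0
```

Call:
play_rows([
  [[0,0,0,10.3,0.6],[0,0,0,10.3,0.6],[0,0,0,10.3,0.6],[0,0,0,0,0.6],[0,0,0,0,0.6]],
])

```text
time_s: 13.6
position: [545.8, 394.5, 160.2]
tcp_rot: [179.9, 0.1, 1.1]
contact_force: [0.5, 0.9, -0.8]
finger_gap: 68.7
gripper_force: 0.0
```

Call:
play_rows([
  [[-0.02,0.014,0,0,0.6],[-0.04,0.028,0,0,0.6],[-0.04,0.028,0,0,0.6],[-0.04,0.028,0,0,0.6],[-0.03,0.021,0,0,0.6]],
])

```text
time_s: 14.22
position: [376.4, 271.5, 160.9]
tcp_rot: [179.9, 0.0, 1.1]
contact_force: [0.8, -0.2, 0.2]
finger_gap: 68.3
gripper_force: 0.0
```

Call:
play_rows([
  [[-0.018,0.012,0.02,0,0.6],[0,0,0.03,0,0.6],[0,0,0.02,0,0.6],[0,0,0,0,0.6],[0,0,0,0,0.6]],
])

```text
time_s: 14.85
position: [360.9, 261.2, 91.9]
tcp_rot: [-180.0, -0.0, 1.0]
contact_force: [-0.9, 0.8, 0.0]
finger_gap: 68.3
gripper_force: 0.0
```

Run:
```python
from h import *
look("w6"); to(360.8,261,1)
```

```text
pos [361.1 261.3  92.1] rot [-1.799e+02 -1.000e-01  1.000e+00] j7 -137.0 turn -0.0 x -0.3 y 0.3
```

View pics/w6.png

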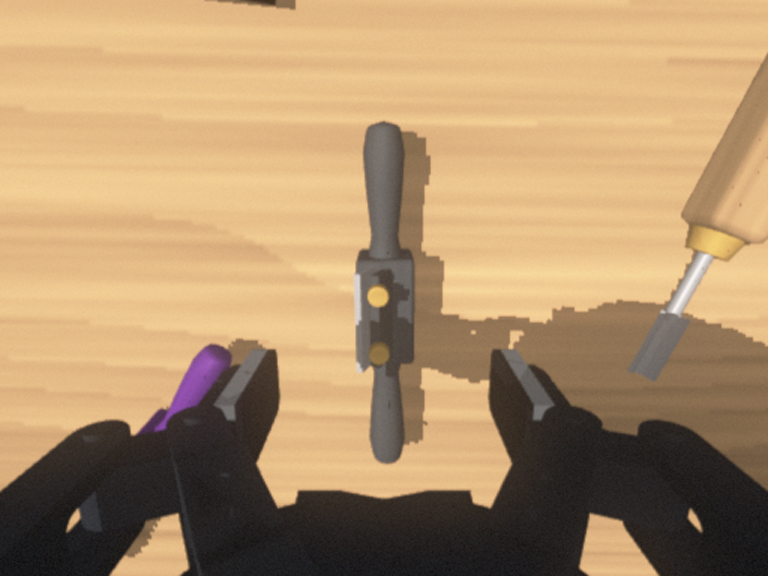

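The iron shave at (385,305) is centred and aligned. The purple one's handle tip, at (213,350), is just left of the left finger, so I check that clearance.

Run:
```python
from h import *
d=np.load("w6.npz");K=d["K"];T=d["T"]
q=lambda u,v,z:px2w(u/1.5,v/1.5,z,K,T)
a,b=q(384,123,14),q(388,463,14);print(a.round(),b.round(),((a+b)/2).round(1),np.linalg.norm(a-b))
print("block",q(357,250,28).round(),q(413,250,28).round(),"purple tip",[q(u,v,9).round() for u,v in((213,345),(232,362),(170,430))])
t=np.load("top0.npz");print("purple tip top cam",px2w(263/1.5,363/1.5,12,t["K"],t["T"]).round())
```

```text
[444. 263.  14.] [274. 258.  14.] [359.1 260.7  14. ] 169.6416545982203
block [391. 274.  28.] [391. 250.  28.] purple tip [array([338., 347.,   9.]), array([329., 338.,   9.]), array([289., 374.,   9.])]
purple tip top cam [332. 340.  12.]
```

Call:
play_rows([
  [[0.001,0,0.02,0,0.6],[0,0,0.02,0,0.6],[0,0,0.02,0,0.6],[0,0,0.011,0,0.6],[0,0,0,0,0.6]],
])

```text
time_s: 15.52
position: [361.4, 260.8, 20.2]
tcp_rot: [180.0, 0.0, 1.0]
contact_force: [-0.0, 0.9, -0.3]
finger_gap: 68.0
gripper_force: 0.0
```

Call:
play_rows([
  [[0,0,0,0,0.6],[0,0,0,0,-1],[0,0,0,0,-1],[0,0,0,0,-1],[0,0,0,0,-1]],
])

```text
time_s: 16.15
position: [361.8, 261.0, 20.9]
tcp_rot: [-180.0, -0.0, 1.0]
contact_force: [-0.5, -0.9, 4.6]
finger_gap: 24.9
gripper_force: 59.8
```

Call:
play_rows([
  [[0,0,0,0,-1],[0,0,0,0,-1],[0,0,-0.01,0,-1],[0,0,-0.02,0,-1],[0,0,-0.03,0,-1]],
])

```text
time_s: 16.77
position: [360.3, 259.9, 80.3]
tcp_rot: [179.9, 0.1, 1.0]
contact_force: [-0.2, -1.0, -2.6]
finger_gap: 24.7
gripper_force: 59.2
```

Call:
play_rows([
  [[0,0,-0.03,0,-1],[0,0,-0.03,0,-1],[0,0,-0.02,0,-1],[0,0,0,0,-1],[0,0,0,0,-1]],
])

```text
time_s: 17.4
position: [360.7, 260.1, 159.4]
tcp_rot: [179.9, 0.1, 1.0]
contact_force: [0.4, 0.5, -3.5]
finger_gap: 24.6
gripper_force: 59.3
```

Run:
```python
from h import *
to(637.9,-131,77.2)
```

```text
pos [360.7 260.1 159.4] rot [1.799e+02 1.000e-01 1.000e+00] j7 -134.0 turn -76.2 x -320.0 y 357.0
```

Call:
play_rows([
  [[0,0,0,-9.5,-1],[0,0,0,-9.5,-1],[0,0,0,-9.5,-1],[0,0,0,-9.5,-1],[0,0,0,-9.5,-1]],
])

```text
time_s: 18.02
position: [360.5, 260.1, 158.8]
tcp_rot: [-179.9, 0.2, 48.8]
contact_force: [-0.8, -0.5, -1.5]
finger_gap: 24.6
gripper_force: 59.2
```

Call:
play_rows([
  [[0,0,0,-9.5,-1],[0,0,0,-9.5,-1],[0,0,0,-9.5,-1],[0,0,0,0,-1],[0,0,0,0,-1]],
])

```text
time_s: 18.65
position: [361.0, 260.4, 159.5]
tcp_rot: [-179.9, 0.1, 76.8]
contact_force: [0.4, 0.2, -2.3]
finger_gap: 24.8
gripper_force: 59.2
```

Call:
play_rows([
  [[-0.013,0.015,0,0,-1],[-0.026,0.029,0,0,-1],[-0.026,0.029,0,0,-1],[-0.026,0.029,0,0,-1],[-0.026,0.029,0,0,-1]],
])

```text
time_s: 19.27
position: [463.1, 116.2, 160.0]
tcp_rot: [-180.0, 0.0, 76.9]
contact_force: [0.9, 0.5, -3.2]
finger_gap: 24.7
gripper_force: 59.2
```

Call:
play_rows([
  [[-0.026,0.029,0,0,-1],[-0.026,0.029,0,0,-1],[-0.026,0.029,0,0,-1],[-0.026,0.029,0,0,-1],[-0.026,0.029,0,0,-1]],
])

```text
time_s: 19.9
position: [575.0, -43.2, 159.8]
tcp_rot: [-180.0, 0.0, 76.9]
contact_force: [-0.3, 0.1, -2.9]
finger_gap: 24.8
gripper_force: 59.2
```

Call:
play_rows([
  [[-0.026,0.029,0,0,-1],[-0.026,0.029,0,0,-1],[-0.02,0.022,0,0,-1],[0,0,0,0,-1],[0,0,0,0,-1]],
])

```text
time_s: 20.52
position: [635.7, -129.3, 159.5]
tcp_rot: [-179.9, -0.0, 76.9]
contact_force: [0.4, -0.0, -2.4]
finger_gap: 24.7
gripper_force: 59.4
```

Run:
```python
from h import *
to(637.9,-131,77.2)
```

```text
pos [ 635.7 -129.3  159.5] rot [-179.9   -0.    76.9] j7 -10.0 turn -0.3 x -1.2 y 2.6
```

Call:
play_rows([
  [[-0.001,0.002,0.02,0,-1],[0,0,0.03,0,-1],[0,0,0.03,0,-1],[0,0,0.01,0,-1],[0,0,0,0,-1]],
])

```text
time_s: 21.15
position: [637.3, -131.1, 69.3]
tcp_rot: [-179.9, 0.0, 77.0]
contact_force: [-0.1, 0.6, -3.0]
finger_gap: 24.8
gripper_force: 59.4
```

Run:
```python
from h import *
look("w7"); to(637.9,-131,77.2)
```

```text
pos [ 638.3 -131.4   70.6] rot [180.  -0.  77.] j7 -11.0 turn -0.2 x 0.3 y -0.5
```

View pics/w7.png

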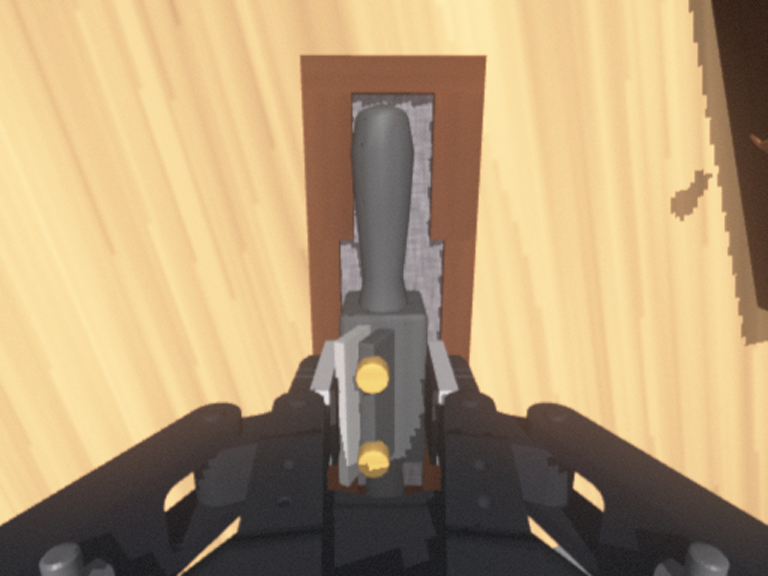

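The shave hangs over the tray. The tray's far edge is at row 55, columns 301 to 486, the recess end at row 94 and the handle tip at (384,106).

Run:
```python
from h import *
d=np.load("w7.npz");K=d["K"];T=d["T"]
q=lambda u,v,z:px2w(u/1.5,v/1.5,z,K,T)
a,b=q(301,55,12),q(486,55,12);v=b-a;yaw=np.degrees(np.arctan2(v[1],v[0]))+90;an=np.radians(77);e=np.array([np.cos(an),np.sin(an)])
print("w",np.linalg.norm(v),"yaw",yaw,"tray",(((a+b)/2)[:2]-104*e).round(1))
r=(q(352,94,12)+q(435,94,12))/2;print("by recess",(r[:2]-91*e).round(1))
for z in(60,64,68): print("shave",(q(384,106,z)[:2]-83*e).round(1))
```

```text
w 69.03718355642545 yaw 77.00850050617903 tray [ 641.8 -130.4]
by recess [ 641.8 -131. ]
shave [ 638.  -131.3]
shave [ 637.9 -131.7]
shave [ 637.8 -132.1]
```

Call:
play_rows([
  [[0.0015,0.0035,0.01,0,-1],[0,0,0.012,0,-1],[0,0,0.01,0,-1],[0,0,0.008,0,-1],[0,0,0,0,-1]],
])

```text
time_s: 21.82
position: [640.9, -131.0, 29.2]
tcp_rot: [-179.9, 0.0, 77.0]
contact_force: [-0.3, 0.3, -2.7]
finger_gap: 24.5
gripper_force: 59.5
```

Call:
play_rows([
  [[0,0,0.0015,0,-1],[0,0,0.0015,0,-1],[0,0,0,0,-1],[0,0,0,0,-1]],
])

```text
time_s: 22.32
position: [641.8, -131.1, 27.5]
tcp_rot: [180.0, 0.0, 77.0]
contact_force: [-0.1, -0.4, -2.9]
finger_gap: 24.5
gripper_force: 59.5
```

Call:
play_rows([
  [[0,0,0.001,0,-1],[0,0,0.001,0,-1],[0,0,0,0,-1],[0,0,0,0,-1]],
])

```text
time_s: 22.82
position: [642.0, -131.2, 26.9]
tcp_rot: [180.0, 0.0, 76.9]
contact_force: [-3.8, -0.0, 7.1]
finger_gap: 24.9
gripper_force: 60.9
```

Call:
play_rows([
  [[0,0,0,0,0],[0,0,0,0,0.2],[0,0,0,0,0.4],[0,0,-0.005,0,0.4],[0,0,-0.02,0,0.4]],
])

```text
time_s: 23.45
position: [640.7, -131.0, 50.0]
tcp_rot: [-179.8, 0.0, 77.0]
contact_force: [0.1, 0.3, 0.3]
finger_gap: 59.9
gripper_force: 0.0
```

Call:
play_rows([
  [[0,0,-0.03,0,0.4],[0,0,-0.03,0,0.4],[0,0,-0.03,0,0.4],[0,0,-0.02,0,0.4],[0,0,0,0,0.4]],
])

```text
time_s: 24.08
position: [643.0, -131.3, 162.8]
tcp_rot: [179.7, -0.0, 77.0]
contact_force: [-0.4, -0.1, -0.4]
finger_gap: 59.6
gripper_force: 0.0
```

Run:
```python
from h import *
look("w8"); to(439,92.6,161)
```

```text
pos [ 641.9 -131.1  160.9] rot [179.9   0.   77. ] j7 -10.0 turn -84.0 x 264.7 y 145.5
```

View pics/w8.png

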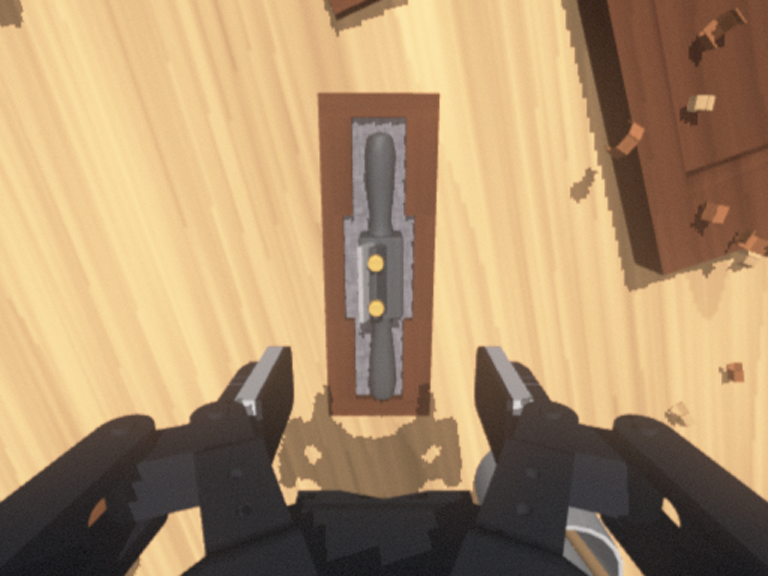

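Run:
```python
from h import *
d=np.load("w8.npz");K=d["K"];T=d["T"]
q=lambda u,v,z:px2w(u/1.5,v/1.5,z,K,T)
an=np.radians(77);e=np.array([np.cos(an),np.sin(an)])
o=np.array([641.8,-130.7])
for n,u,v,z in(("rec+",379,118,12),("end+",380,132,20),("end-",382,400,20),("rec-",380,397,12),("tray+",379,93,12),("tray-",380,414,12)): print(n,((q(u,v,z)[:2]-o)@e).round(1))
```

```text
rec+ 90.7
end+ 82.6
end- -86.5
rec- -88.8
tray+ 104.1
tray- -101.8
```

The shave lies in its recess with about 6 mm clear at each end. Now the gouge.

Call:
play_rows([
  [[0,0,0,-10.5,0.4],[0,0,0,-10.5,0.4],[0,0,0,-10.5,0.4],[0,0,0,-10.5,0.4],[0,0,0,-10.5,0.4]],
])

```text
time_s: 24.75
position: [640.5, -130.9, 158.3]
tcp_rot: [-179.9, -0.2, 129.8]
contact_force: [-0.1, -0.5, 0.3]
finger_gap: 60.1
gripper_force: 0.0
```

Call:
play_rows([
  [[0,0,0,-10.5,0.4],[0,0,0,-10.5,0.4],[0,0,0,-10.5,0.4],[0,0,0,0,0.4],[0.02,0.011,0,0,0.4]],
])

```text
time_s: 25.38
position: [626.1, -115.7, 158.9]
tcp_rot: [-180.0, -0.1, 160.6]
contact_force: [-0.3, 0.5, 0.6]
finger_gap: 60.0
gripper_force: 0.0
```

Call:
play_rows([
  [[0.035,0.019,0,0,0.4],[0.035,0.019,0,0,0.4],[0.035,0.019,0,0,0.4],[0.035,0.019,0,0,0.4],[0.035,0.019,0,0,0.4]],
])

```text
time_s: 26.0
position: [490.5, 33.6, 159.7]
tcp_rot: [-180.0, -0.1, 160.8]
contact_force: [-0.3, 0.8, -0.1]
finger_gap: 59.7
gripper_force: 0.0
```

Call:
play_rows([
  [[0.035,0.02,0,0,0.4],[0.035,0.019,0,0,0.4],[0,0,0.03,0,0.4],[0,0,0.03,0,0.4],[0,0,0,0,0.4]],
])

```text
time_s: 26.62
position: [436.1, 92.0, 98.3]
tcp_rot: [-179.9, -0.3, 160.9]
contact_force: [0.2, -0.4, -0.1]
finger_gap: 59.8
gripper_force: 0.0
```

Run:
```python
from h import *
look("w9"); to(439,92.6,161)
```

```text
pos [437.6  92.3  99.6] rot [-1.799e+02 -1.000e-01  1.609e+02] j7 41.0 turn -0.1 x -1.3 y 0.7
```

View pics/w9.png

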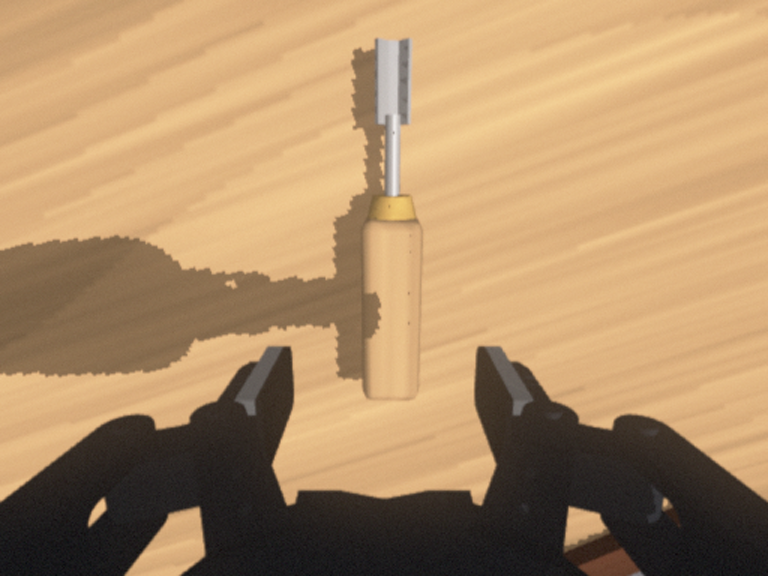

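The gouge lies lengthwise, blade up in the view: handle from (391,398) to (392,220), tip at (393,38).

Run:
```python
from h import *
d=np.load("w9.npz");K=d["K"];T=d["T"]
q=lambda u,v,z:px2w(u/1.5,v/1.5,z,K,T)
for z in (14,24): a,b=q(391,398,z),q(392.5,220,z);print(a.round(1),b.round(1),np.linalg.norm(a-b).round(1),((a+b)/2).round(1))
t=q(393,38,14);e=t-q(391.5,310,20);print(t.round(1),"yaw",np.degrees(np.arctan2(e[1],e[0])).round(1))
e=np.array([np.cos(np.radians(161)),np.sin(np.radians(161))]);c=t[:2]-120*e;print("c from tip",c.round(1)); m=(a[:2]+b[:2])/2
to(*((m+c)/2),161)
```

```text
[487.9  79.2  14. ] [400.5 109.8  14. ] 92.6 [444.2  94.5  14. ]
[482.6  80.9  24. ] [399.3 110.   24. ] 88.3 [440.9  95.4  24. ]
[327.7 134.8  14. ] yaw 160.8
c from tip [441.2  95.8]
pos [437.6  92.3  99.6] rot [-1.799e+02 -1.000e-01  1.609e+02] j7 41.0 turn -0.1 x -2.2 y 4.2
```

Call:
play_rows([
  [[-0.002,0.004,0.02,0,0.4],[0,0,0.025,0,0.4],[0,0,0.02,0,0.4],[0,0,0.013,0,0.4],[0,0,0,0,0.4]],
])

```text
time_s: 27.3
position: [441.8, 95.5, 22.3]
tcp_rot: [-180.0, -0.0, 160.9]
contact_force: [-0.3, -0.5, -0.8]
finger_gap: 59.8
gripper_force: 0.0
```

Call:
play_rows([
  [[0,0,0,0,0.4],[0,0,0,0,-1],[0,0,0,0,-1],[0,0,0,0,-1],[0,0,0,0,-1]],
], newtons=40)

```text
time_s: 27.92
position: [442.3, 95.6, 23.0]
tcp_rot: [180.0, 0.1, 160.9]
contact_force: [-1.0, -0.5, 6.0]
finger_gap: 27.2
gripper_force: 40.8
```

Call:
play_rows([
  [[0,0,0,0,-1],[0,0,0,0,-1],[0,0,-0.01,0,-1],[0,0,-0.02,0,-1],[0,0,-0.03,0,-1]],
])

```text
time_s: 28.55
position: [440.7, 95.4, 82.6]
tcp_rot: [-179.9, -0.1, 161.0]
contact_force: [0.4, -0.2, -1.3]
finger_gap: 26.9
gripper_force: 40.0
```

Call:
play_rows([
  [[0,0,-0.03,0,-1],[0,0,-0.03,0,-1],[0,0,0,0,-1],[0,0,0,0,-1]],
])

```text
time_s: 29.05
position: [441.0, 95.2, 141.7]
tcp_rot: [-179.9, -0.0, 161.0]
contact_force: [-0.2, -0.3, -1.5]
finger_gap: 27.4
gripper_force: 40.0
```

Run:
```python
from h import *
to(672,87.6,99.7)
t=np.load("top0.npz");print("glue",px2w(178,127,72,t["K"],t["T"]).round(),"cup",px2w(377,122,42,t["K"],t["T"]).round())
```

```text
pos [441.   95.2 141.7] rot [-179.9   -0.   161. ] j7 44.0 turn 61.3 x -46.4 y 226.4
glue [691. 322.  72.] cup [ 706. -318.   42.]
```

Call:
play_rows([
  [[0,0,0,10.2,-1],[0,0,0,10.2,-1],[0,0,0,10.2,-1],[0,0,0,10.2,-1],[0,0,0,10.2,-1]],
])

```text
time_s: 29.68
position: [440.5, 95.3, 140.7]
tcp_rot: [-179.8, -0.0, 109.6]
contact_force: [-0.1, 0.5, -0.6]
finger_gap: 27.2
gripper_force: 40.0
```

Call:
play_rows([
  [[0,0,0,10.2,-1],[0,0,0,0,-1],[-0.004,0.019,0,0,-1],[-0.008,0.038,0,0,-1],[-0.008,0.038,0,0,-1]],
])

```text
time_s: 30.3
position: [539.2, 91.8, 141.4]
tcp_rot: [-179.9, 0.0, 100.0]
contact_force: [0.0, -0.5, 0.3]
finger_gap: 26.8
gripper_force: 40.0
```

Call:
play_rows([
  [[-0.008,0.038,0,0,-1],[-0.008,0.038,0,0,-1],[-0.008,0.038,0,0,-1],[-0.004,0.018,0.02,0,-1],[0,0,0.03,0,-1]],
])

```text
time_s: 30.92
position: [675.3, 86.4, 91.1]
tcp_rot: [179.9, -0.0, 99.9]
contact_force: [-0.4, 0.1, -1.5]
finger_gap: 27.5
gripper_force: 40.0
```

Call:
play_rows([
  [[0,0,0.02,0,-1],[0,0,0,0,-1],[0,0,0,0,-1]],
])

```text
time_s: 31.3
position: [674.1, 87.0, 73.2]
tcp_rot: [179.9, -0.0, 99.8]
contact_force: [0.7, 0.7, -0.8]
finger_gap: 27.0
gripper_force: 40.0
```

Run:
```python
from h import *
f,K,T=look("w10"); to(672,87.6,99.7)
hsv=cv2.cvtColor(f,cv2.COLOR_RGB2HSV).astype(int)
e=np.array([np.cos(np.radians(99.7)),np.sin(np.radians(99.7))]);n=np.array([-e[1],e[0]])
o=np.array([667.,121.])
P=lambda a,b,z:w2px([*(o+a*e+b*n),z],K,T).round(1)
for k in((104,35,12),(104,-35,12),(90,14,12),(90,-14,12)): print(k,P(*k))
# brown mask (dark reddish) contour
m=((hsv[...,2]<150)&(hsv[...,1]>100)&((hsv[...,0]<14)|(hsv[...,0]>170))).astype(np.uint8)
cn=max(cv2.findContours(m,cv2.RETR_EXTERNAL,2)[0],key=cv2.contourArea)
print(cv2.contourArea(cn),cv2.boundingRect(cn)); print(cv2.approxPolyDP(cn,3,True)[:,0].tolist())
```

```text
pos [674.4  87.   73.7] rot [179.9   0.   99.8] j7 -14.0 turn 0.1 x 1.0 y -2.3
(104, 35, 12) [187.3 -29.5]
(104, -35, 12) [316.3 -29. ]
(90, 14, 12) [ 2.266e+02 -2.000e-01]
(90, -14, 12) [277.1  -0. ]
19555.0 (385, 140, 127, 209)
[[411, 140], [385, 272], [511, 348], [511, 275], [507, 267], [511, 260], [511, 145]]
```

Run:
```python
from h import *
d=np.load("w10.npz");f,K,T=d["f"],d["K"],d["T"]
hsv=cv2.cvtColor(f,cv2.COLOR_RGB2HSV).astype(int)
H,S,V=hsv[...,0],hsv[...,1],hsv[...,2]
cl=np.where(S<50,np.where(V>150,'s','f'),np.where((H<13)&(S>90)&(V<175),'b',np.where(V>130,'w','?')))
for r in range(4,236,12):
    row=cl[r,150:360]; out=[];st=0
    for i in range(1,len(row)+1):
        if i==len(row) or row[i]!=row[st]:
            if i-st>=2: out.append(f"{row[st]}{150+st}-{150+i-1}")
            st=i
    print(r," ".join(out))
```

```text
4 w150-193 b194-231 s233-275 f276-280 b281-318 w319-359
16 w150-193 b194-231 s233-276 f277-279 b281-317 w318-359
28 w150-194 b195-231 s233-275 f276-279 b281-316 w317-359
40 w150-194 b195-231 s233-275 f276-279 b280-316 w317-359
52 w150-195 b196-231 s233-275 f276-279 b280-315 w316-359
64 w150-195 b196-231 s233-246 f247-248 s249-276 f277-278 b280-314 w315-359
76 w150-196 b197-231 f233-240 s241-246 f247-248 s249-276 f277-278 b280-314 w315-359
88 w150-196 b197-231 f233-241 s242-246 f247-248 s249-273 f274-277 b279-313 w314-359
100 w150-197 b198-232 f234-242 s243-247 s249-274 f275-277 b279-312 w313-359
112 w150-197 b198-232 f234-241 s242-247 s249-274 f275-277 b278-311 w312-359
124 w150-198 b199-220 f221-242 s243-247 s249-274 f275-280 s281-287 f288-289 b290-311 w312-359
136 w150-198 b199-220 s221-223 f224-233 w235-276 s277-286 f287-288 b290-310 w311-359
148 w150-199 b200-220 s222-223 f224-230 w232-279 s280-286 b289-309 w310-359
160 w150-199 b200-220 s222-224 w227-284 s285-286 b289-309 w310-359
172 w150-200 b201-221 w224-287 b288-308 w309-359
184 w150-200 b201-221 ?222-223 w224-287 b288-307 w308-359
196 w150-201 b202-212 b214-221 ?222-223 w224-287 b288-307 w308-359
208 w150-201 b202-214 b216-217 ?218-219 ?223-224 w225-286 b287-306 w307-359
220 w150-202 b203-222 ?223-224 w225-286 b287-305 w306-359
232 w150-202 b203-211 s213-222 ?224-225 w226-285 s289-298 b300-305 w306-359
```

Run:
```python
from h import *
d=np.load("w10.npz");f,K,T=d["f"],d["K"],d["T"]
hsv=cv2.cvtColor(f,cv2.COLOR_RGB2HSV).astype(int)
S=hsv[...,1]; print("S col 226:",[int(S[r,226]) for r in range(112,128)],"col 284:",[int(S[r,284]) for r in range(112,128)])
q=lambda u,v,z:px2w(u,v,z,K,T)
M=[]
for r,a,b in((4,193.5,318.5),(52,195.5,315.5),(100,197.5,312.5),(172,200.5,308.5)):
    A,B=q(a,r,12),q(b,r,12);M.append((A+B)[:2]/2);print(M[-1].round(1),np.linalg.norm(A-B).round(1))
v=M[0]-M[-1];yaw=np.arctan2(v[1],v[0]);print("yaw",np.degrees(yaw))
h=[q(255.5,r,79)[:2] for r in(180,215)];print("handle line",np.round(h,1))
e=np.array([np.cos(yaw),np.sin(yaw)])
for r in(118,120,122):
    p=q(255,r,12)[:2]; print(r,"shoulder",p.round(1),"handle goal",(p-58*e).round(1))
```

```text
S col 226: [113, 112, 113, 117, 118, 103, 59, 32, 30, 31, 26, 27, 33, 31, 28, 25] col 284: [122, 127, 123, 127, 124, 125, 99, 58, 38, 34, 26, 22, 18, 16, 18, 20]
[654.5 208.1] 69.6
[658.4 183.8] 69.4
[662.6 157.5] 69.2
[669.8 113.9] 69.1
yaw 99.27029592971223
handle line [[668.5 124.8]
 [671.1 109.4]]
118 shoulder [664.4 147.1] handle goal [673.8  89.9]
120 shoulder [664.6 145.9] handle goal [674.   88.7]
122 shoulder [664.8 144.8] handle goal [674.2  87.5]
```

Call:
play_rows([
  [[0.002,0,0.01,0.5,-1],[0,0,0.012,0,-1],[0,0,0.011,0,-1],[0,0,0.008,0,-1],[0,0,0,0,-1]],
])

```text
time_s: 31.98
position: [672.8, 88.6, 30.4]
tcp_rot: [-179.9, 0.0, 99.3]
contact_force: [0.2, 0.4, -0.3]
finger_gap: 26.9
gripper_force: 40.0
```

Call:
play_rows([
  [[0,0,0.0015,0,-1],[0,0,0.001,0,-1],[0,0,0.001,0,-1],[0,0,0,0,-1],[0,0,0,0,-1]],
])

```text
time_s: 32.6
position: [673.5, 88.7, 29.1]
tcp_rot: [180.0, 0.0, 99.3]
contact_force: [-1.2, -0.4, 5.1]
finger_gap: 27.2
gripper_force: 40.7
```

Call:
play_rows([
  [[0,0,0,0,0],[0,0,0,0,0.2],[0,0,0,0,0.4],[0,0,-0.005,0,0.4],[0,0,-0.02,0,0.4]],
])

```text
time_s: 33.22
position: [672.2, 88.4, 52.4]
tcp_rot: [-179.8, 0.0, 99.3]
contact_force: [0.3, -0.3, 0.1]
finger_gap: 59.9
gripper_force: 0.0
```

Call:
play_rows([
  [[0,0,-0.03,0,0.4],[0,0,-0.03,0,0.4],[0,0,-0.04,0,1],[0,0,-0.04,0,1],[0,0,-0.04,0,1]],
])

```text
time_s: 33.85
position: [673.3, 88.9, 236.0]
tcp_rot: [179.9, 0.0, 99.3]
contact_force: [0.3, -0.5, -0.2]
finger_gap: 85.5
gripper_force: 0.0
```

```bash
cat > mal.py <<'E'
from h import *
from scipy.optimize import minimize
def sil(x,y,K,T,shape):
    m=np.zeros(shape,np.uint8);t=np.linspace(0,2*np.pi,40)
    for secs in (((0,33.5),(66,29)),((66,13.5),(158,13.5))):
        P=np.array([w2px([x+r*np.cos(a),y+r*np.sin(a),z],K,T) for z,r in secs for a in t])
        cv2.fillConvexPoly(m,cv2.convexHull((P*16).astype(np.int32)),1,shift=4)
    return m
def mfit(npz,x0=(385,-270)):
    d=np.load(npz);f,K,T=d["f"],d["K"],d["T"]
    hsv=cv2.cvtColor(f,cv2.COLOR_RGB2HSV).astype(int);H,S,V=hsv[...,0],hsv[...,1],hsv[...,2]
    m=((H<13)&(S>115)).astype(np.uint8); u=w2px([*x0,60],K,T).astype(int)
    n,lab,st,_=cv2.connectedComponentsWithStats(m)
    r=lab[max(0,u[1]-12):u[1]+12,max(0,u[0]-12):u[0]+12].ravel();k=np.bincount(r[r>0]).argmax();m=(lab==k).astype(np.uint8)
    g=lambda p:-(sil(*p,K,T,m.shape)&m).sum()/(sil(*p,K,T,m.shape)|m).sum()
    s=minimize(g,x0,method="Nelder-Mead",options=dict(initial_simplex=[x0,(x0[0]+12,x0[1]),(x0[0],x0[1]+12)]))
    return s.x.round(1),-s.fun,m.sum()
E
python3 - <<'E'
from mal import *
for n in("top0.npz","scene0.npz","w1.npz"): print(n,mfit(n))
to(385,-270,99.3)
E
```

```text
top0.npz (array([ 455.5, -238.5]), np.float64(-0.0), np.uint64(273))
scene0.npz (array([ 436., -330.]), np.float64(-0.0), np.uint64(1))
w1.npz (array([ 340. , -228.8]), np.float64(-0.0), np.uint64(1680))
pos [673.3  88.9 236. ] rot [179.9   0.   99.3] j7 -12.0 turn -0.0 x -307.6 y -342.5mal.py:15: RuntimeWarning: overflow encountered in scalar negative
  g=lambda p:-(sil(*p,K,T,m.shape)&m).sum()/(sil(*p,K,T,m.shape)|m).sum()
```

```bash
sed -i 's/g=lambda p:.*/def g(p):\n        s=sil(*p,K,T,m.shape); return -float((s\&m).sum())\/float((s|m).sum())/; s/m=((H<13)&(S>115))/m=((H<13)\&(S>thr))/; s/def mfit(npz,/def mfit(npz,thr=115,/' mal.py
python3 - <<'E'
from mal import *
for n in("top0.npz","scene0.npz","w1.npz"): 
  for t in(125,140,155): print(n,t,mfit(n,t))
E
```

```text
top0.npz 125 (array([ 381.8, -272.3]), np.float64(0.5132575757575758), np.uint64(271))
top0.npz 140 (array([ 381.9, -260.8]), np.float64(0.04816955684007707), np.uint64(25))Traceback (most recent call last):
  File "<stdin>", line 3, in <module>
  File "mal.py", line 14, in mfit
    r=lab[max(0,u[1]-12):u[1]+12,max(0,u[0]-12):u[0]+12].ravel();k=np.bincount(r[r>0]).argmax();m=(lab==k).astype(np.uint8)
                                                                   ~~~~~~~~~~~~~~~~~~~~~~~~~~^^
ValueError: attempt to get argmax of an empty sequence
```

Run:
```python
from h import *
for n,pts in (("w1",dict(head=(375,170),facet=(397,172),handle=(440,210),wood=(300,150),shadow=(465,190),shadow2=(440,175))),("top0",dict(head=(361,222),hand=(382,220),wood=(340,240),shadow=(391,229))),("scene0",dict(head=(167,250),hand=(163,232),wood=(190,260)))):
    d=np.load(n+".npz");h=cv2.cvtColor(d["f"],cv2.COLOR_RGB2HSV)
    print(n,{k:h[v-1:v+2,u-1:u+2].reshape(-1,3).mean(0).round().tolist() for k,(u,v) in pts.items()})
```

```text
w1 {'head': [12.0, 139.0, 151.0], 'facet': [12.0, 142.0, 150.0], 'handle': [12.0, 134.0, 93.0], 'wood': [17.0, 106.0, 226.0], 'shadow': [15.0, 109.0, 128.0], 'shadow2': [15.0, 110.0, 137.0]}
top0 {'head': [12.0, 140.0, 96.0], 'hand': [13.0, 134.0, 138.0], 'wood': [18.0, 94.0, 175.0], 'shadow': [17.0, 104.0, 113.0]}
scene0 {'head': [15.0, 167.0, 104.0], 'hand': [15.0, 161.0, 99.0], 'wood': [19.0, 125.0, 191.0]}
```

```bash
sed -i 's/m=((H<13)&(S>thr))/m=((H<=hm)\&(S>thr))/; s/thr=115,/thr=120,hm=14,/' mal.py
python3 - <<'E'
from mal import *
print(mfit("top0.npz",118,14),mfit("scene0.npz",145,17),mfit("w1.npz",121,14))
E
```

```text
(array([ 381.1, -273.9]), np.float64(0.8393194706994329), np.uint64(444)) (array([ 385.7, -275.7]), np.float64(0.8194888178913738), np.uint64(514)) (array([ 386.3, -270.7]), np.float64(0.8529722124516356), np.uint64(4855))
```

Call:
play_rows([
  [[-0.013,-0.014,0,0,1],[-0.026,-0.029,0,0,1],[-0.026,-0.029,0,0,1],[-0.026,-0.029,0,0,1],[-0.026,-0.029,0,0,1]],
])

```text
time_s: 34.48
position: [562.0, -49.2, 232.8]
tcp_rot: [-180.0, 0.0, 99.2]
contact_force: [0.5, -0.2, 0.8]
finger_gap: 85.4
gripper_force: 0.0
```

Call:
play_rows([
  [[-0.026,-0.029,0,0,1],[-0.026,-0.029,0,0,1],[-0.026,-0.029,0,0,1],[-0.026,-0.029,0,0,1],[-0.026,-0.029,0,0,1]],
])

```text
time_s: 35.1
position: [439.6, -200.4, 232.9]
tcp_rot: [-180.0, 0.0, 99.2]
contact_force: [0.2, 0.8, 0.2]
finger_gap: 85.6
gripper_force: 0.0
```

Call:
play_rows([
  [[-0.026,-0.028,0,0,1],[-0.026,-0.028,0,0,1],[-0.01,-0.01,0,0,1],[0,0,0,0,1],[0,0,0,0,1]],
])

```text
time_s: 35.72
position: [387.4, -269.7, 232.9]
tcp_rot: [180.0, -0.0, 99.4]
contact_force: [1.6, -0.1, -0.1]
finger_gap: 85.5
gripper_force: 0.0
```

Run:
```python
from mal import *
look("w11"); 
for t in(118,124): print(mfit("w11.npz",t,14))
to(385,-272,99.3)
```

```text
(array([ 384.8, -270.9]), np.float64(0.9063915450427781), np.uint64(3603))
(array([ 384.4, -270.7]), np.float64(0.8854192898514228), np.uint64(3518))
pos [ 387.5 -269.7  232.9] rot [180.   -0.   99.4] j7 37.0 turn 0.1 x -1.9 y -2.8
```

Call:
play_rows([
  [[-0.001,-0.003,0.02,0,1],[0,0,0.03,0,1],[0,0,0.03,0,1],[0,0,0.02,0,1],[0,0,0.011,0,0.6]],
])

```text
time_s: 36.4
position: [384.0, -271.3, 120.8]
tcp_rot: [-180.0, -0.1, 99.4]
contact_force: [0.3, -0.4, -0.1]
finger_gap: 69.7
gripper_force: 0.0
```

Call:
play_rows([
  [[0,0,0,0,0.2],[0,0,0,0,0],[0,0,0,0,-0.1],[0,0,0,0,-0.2],[0,0,0,0,-0.25]],
], newtons=50)

```text
time_s: 37.02
position: [383.7, -272.7, 122.1]
tcp_rot: [180.0, 0.0, 99.3]
contact_force: [-0.2, 1.0, -0.2]
finger_gap: 32.1
gripper_force: 0.0
```

Run:
```python
from mal import *
look("w12"); print(mfit("w12.npz",118,14))
to(384.7,-271,99.3)
```

```text
(array([ 384. , -268.8]), np.float64(0.8862238143446772), np.uint64(11401))
pos [ 383.6 -272.7  122. ] rot [180.    0.   99.2] j7 35.0 turn -0.1 x 1.5 y 1.3
```

Call:
play_rows([
  [[0.002,0.0005,0,0,-0.25],[0,0,0,0,-0.3],[0,0,0,0,-0.35],[0,0,0,0,-1],[0,0,0,0,-1]],
])

```text
time_s: 37.7
position: [383.6, -270.6, 121.9]
tcp_rot: [-180.0, 0.0, 99.3]
contact_force: [-1.6, 0.3, 3.0]
finger_gap: 25.6
gripper_force: 49.2
```

Call:
play_rows([
  [[0,0,0,0,-1],[0,0,-0.01,0,-1],[0,0,-0.02,0,-1],[0,0,-0.02,0,-1],[0,0,0,0,-1]],
])

```text
time_s: 38.33
position: [384.9, -271.1, 173.1]
tcp_rot: [179.8, 0.1, 99.3]
contact_force: [-0.2, -0.1, -3.6]
finger_gap: 25.6
gripper_force: 49.5
```

Run:
```python
from mal import *
look("w13"); d=np.load("w13.npz"); to(547.3,-373.9,99.3)
```

```text
pos [ 384.  -270.6  172. ] rot [180.    0.   99.3] j7 36.0 turn -0.0 x -128.3 y 144.5
```

Call:
play_rows([
  [[-0.01,0.012,0,0,-1],[-0.021,0.024,0,0,-1],[-0.021,0.024,0,0,-1],[-0.021,0.024,0,0,-1],[-0.021,0.024,0,0,-1]],
])

```text
time_s: 39.0
position: [506.8, -346.7, 170.2]
tcp_rot: [-180.0, -0.1, 99.3]
contact_force: [0.3, -0.6, -2.1]
finger_gap: 25.8
gripper_force: 49.6
```

Call:
play_rows([
  [[-0.021,0.024,0,0,-1],[-0.013,0.0145,0,0,-1],[0,0,0,0,-1],[0,0,0,0,-1],[0,0,0,0,-1]],
])

```text
time_s: 39.62
position: [548.3, -372.9, 171.4]
tcp_rot: [-179.9, -0.0, 99.3]
contact_force: [-0.1, 0.6, -3.1]
finger_gap: 25.5
gripper_force: 49.8
```

Run:
```python
from h import *
f,K,T=look("w14"); to(550,-374,99.3)
o=np.array([550,-374]);a=np.radians(78.9);e=np.array([np.cos(a),np.sin(a)]);n=np.array([-e[1],e[0]])
for k in((56,56),(56,-56),(-56,56),(-56,-56),(0,0)): print(k,w2px([*(o+k[0]*e+k[1]*n),12],K,T).round(1))
hsv=cv2.cvtColor(f,cv2.COLOR_RGB2HSV).astype(int);H,S,V=hsv[...,0],hsv[...,1],hsv[...,2]
cl=np.where(V<45,'k',np.where(S<50,'f',np.where((H<13)&(S>90)&(V<185),'b','w')))
for r in range(100,330,12):
    row=cl[r,120:420]; out=[];st=0
    for i in range(1,len(row)+1):
        if i==len(row) or row[i]!=row[st]:
            if i-st>=3: out.append(f"{row[st]}{120+st}-{120+i-1}")
            st=i
    print(r," ".join(out))
```

```text
pos [ 548.4 -373.   171.7] rot [-180.    -0.    99.3] j7 34.0 turn -0.0 x -1.2 y 1.5
(56, 56) [220.1 102.7]
(56, -56) [332.4 145.6]
(-56, 56) [184.4 211.5]
(-56, -56) [288. 247.]
(0, 0) [256.2 179.5]
100 w120-419
112 w120-218 b219-244 w245-413 f414-419
124 w120-214 b215-275 w276-398 f399-419
136 w120-210 b211-306 w307-392 f393-419
148 w120-206 b207-227 f229-284 b286-331 w332-390 f391-419
160 w120-202 b203-218 f219-233 b235-276 f278-293 b295-325 w326-392 f393-419
172 w120-198 b199-214 f216-221 b223-288 f290-297 b299-320 w321-403 f404-419
184 w120-194 b195-215 b220-232 w233-238 b239-243 w244-261 b262-269 w270-279 b280-294 b298-315 w316-419
196 w120-190 b191-226 w227-241 w244-266 b267-270 w271-292 b293-310 w311-419
208 w120-186 b187-227 w230-241 b242-244 w245-248 b249-263 b265-272 w273-289 w291-297 b298-304 w305-419
220 w120-210 b211-213 b215-278 b280-284 b286-299 w300-419
232 w120-213 f214-225 b230-282 w283-286 f287-296 w297-419
244 w120-209 f210-222 w223-230 b231-282 w283-288 f289-302 w303-419
256 w120-205 f206-219 w220-226 b227-286 w287-291 f292-306 w307-419
268 w120-193 f194-201 w202-204 w206-209 w211-213 f214-222 b225-283 w287-292 f293-297 f299-301 w302-305 w307-310 f311-319 w320-419
280 w120-190 w198-203 f206-215 f219-222 b224-288 w289-297 f298-304 f306-309 f311-318 w323-333 w335-346 b347-350 w351-353 w355-386 w388-419
292 w120-142 w144-148 w161-165 f166-168 w169-177 f184-220 b222-235 w236-269 b270-281 b283-290 w291-296 f297-330 w333-336 w338-340 f341-343 w346-419
304 w121-124 f125-127 f130-216 f218-222 b223-234 w235-255 b256-281 b283-288 f290-294 f297-370 w371-419
316 f120-123 w124-128 f129-208 f210-213 w216-229 b230-273 b275-281 w282-296 f297-378 w379-391 w395-397 w399-412 w414-419
328 w120-126 f127-171 f173-192 f194-202 f204-214 f216-227 w228-243 b247-267 w268-285 k295-297 f298-305 f307-317 f319-324 f326-369 f371-375 f377-382 w385-402 f403-407 f409-414 f416-418
```

Call:
play_rows([
  [[-0.001,0.0015,0.01,0,-1],[0,0,0.012,0,-1],[0,0,0.01,0,-1],[0,0,0.008,0,-1],[0,0,0,0,-1]],
])

```text
time_s: 40.3
position: [550.0, -373.7, 130.7]
tcp_rot: [-179.9, -0.1, 99.3]
contact_force: [-1.1, 0.4, -2.7]
finger_gap: 25.6
gripper_force: 49.7
```

Call:
play_rows([
  [[0,0,0.0015,0,-1],[0,0,0.001,0,-1],[0,0,0.001,0,-1],[0,0,0,0,-1],[0,0,0,0,-1]],
])

```text
time_s: 40.92
position: [550.6, -374.1, 128.4]
tcp_rot: [180.0, 0.0, 99.3]
contact_force: [-0.1, 0.1, -2.7]
finger_gap: 25.7
gripper_force: 49.8
```

Call:
play_rows([
  [[0,0,0.001,0,-1],[0,0,0,0,-1],[0,0,0,0,-1]],
])

```text
time_s: 41.3
position: [550.8, -374.3, 128.0]
tcp_rot: [180.0, 0.0, 99.3]
contact_force: [-1.6, 0.4, 3.4]
finger_gap: 25.7
gripper_force: 50.2
```

Call:
play_rows([
  [[0,0,0,0,-0.3],[0,0,0,0,-0.1],[0,0,0,0,0.3],[0,0,0,0,0.8],[0,0,0,0,1]],
])

```text
time_s: 41.92
position: [550.6, -374.0, 127.3]
tcp_rot: [180.0, 0.0, 99.3]
contact_force: [0.4, 0.1, 0.1]
finger_gap: 85.2
gripper_force: 0.0
```

Call:
play_rows([
  [[0,0,-0.01,0,1],[0,0,-0.03,0,1],[0,0,-0.04,0,1],[0,0,-0.04,0,1],[0,0,-0.03,0,1]],
])

```text
time_s: 42.55
position: [551.1, -374.3, 280.4]
tcp_rot: [179.9, 0.1, 99.3]
contact_force: [-0.7, 0.2, 0.1]
finger_gap: 85.1
gripper_force: 0.0
```

Call:
play_rows([
  [[-0.02,-0.02,0,0,1],[-0.03,-0.03,0,0,1],[-0.03,-0.03,0,0,1],[-0.03,-0.03,0,0,1],[-0.03,-0.03,0,0,1]],
])

```text
time_s: 43.18
position: [434.2, -535.8, 278.4]
tcp_rot: [180.0, 0.1, 99.3]
contact_force: [1.0, -0.1, -0.2]
finger_gap: 85.4
gripper_force: 0.0
```

Call:
play_rows([
  [[-0.03,-0.03,0,0,1],[0,0,0,0,1],[0,0,0,0,1]],
])

```text
time_s: 43.55
position: [410.8, -568.6, 277.9]
tcp_rot: [179.9, -0.0, 99.3]
contact_force: [-0.0, -0.5, 0.2]
finger_gap: 85.5
gripper_force: 0.0
```

Run:
```python
from h import *
f,K,T,d=cam("top"); save("final.png",f[100:250,125:420],2.7); np.savez("final.npz",f=f,K=K,T=T); print(bot.observe()["position"])
```

```text
[ 411.5514871  -567.94958913  277.82277978]
```

View pics/final.png

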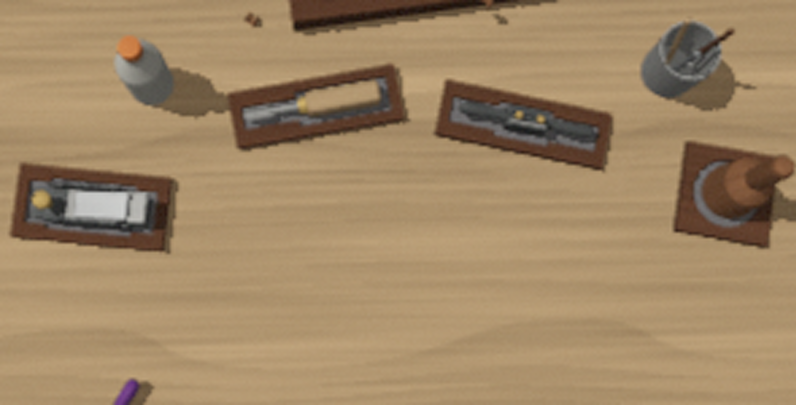

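All four tools are in their recesses: plane at (95,205), gouge at (315,100) with its blade left in the narrow end, shave at (525,122), and mallet standing at (730,190). The glue at (142,70) and the cup at (680,60) have not moved.

```bash
python3 -c "
from h import *
print(order.finish_job())"
```

```text
the job is handed in; nothing more can be done
None
```

The job is handed in: the plane, spokeshave, gouge and mallet each sit in their own tray on the felt, put away in that order in about 44 s, and the arm never touched the glue, the cup or the look-alikes.

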